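Feed two capped sample tubes down the orienting track

ROBOT

A 6-joint arm with a two-finger parallel gripper is mounted at the origin on the work surface. World frame = base frame: x ahead of the robot, y to its left, z up, the work surface at z = 0. Lengths are in mm, angles in rad, forces in N, time in s.
With the tool pointing down it reaches from about 350 to 975 mm from the base axis. Payload 7.1 kg.
Tool frame: the origin (TCP) lies on the front face of the gripper's body, between the roots of the fingers; the fingertips stand 80 mm ahead of it and the grasp point (between the pads) lies 61 mm ahead of it (env.tips_ahead is the distance from the TCP to the fingertips, in mm); z points along the fingers, y is the line along which they close (so a half turn about z gives the same grasp; the last joint's range is limited). The gripper opens to 88 mm and grips with 3 to 60 N. Pads are 20 mm wide; open, the fingers measure 115 mm over their backs; the gripper's body (75 mm by 178 mm) begins 61 mm behind the grasp point.
Start: joints at [1.154, 0.423, 1.63, -0, 1.089, -0.019], TCP at [242.087, 576.194, 302.675] pointing down, gripper open.
Joint ranges: [-3, 3], [-0.9, 2.11], [0.09, 2.58], [-1.31, 4.45], [0.11, 2.69], [-2.54, 2.54]. Speed limits (rad/s): [2.39, 2.39, 3.01, 3.14, 3.14, 3.14].

INTERFACE

Orientations are given as a unit quaternion [x, y, z, w].
In Python, from station import env, set_gripper, viewer, workorder gives the robot as it stands. Calls block until the motion is done:
- env.reach(position, orientation): joint-space move of the TCP to a pose.
- env.move_l(position, rot=None, rate=150, f_stop=None): straight line of the TCP; rot=None keeps the orientation; rate is the mean speed in mm/s. With f_stop (N) it stops when the force on the tool has changed by that much, and returns True; else False.
- env.move_joints(angles): joint-space move.
- set_gripper(opening): finger opening in mm; the grip force is fixed at half the most; returns when the fingers have stopped.
- env.hold(seconds).
- env.ik(position, orientation): joint angles nearest the present ones, or None.
- env.read_state(): the state.
- viewer.camera(name): name is "scene" or "side" or "wrist"; returns the picture (420x560x3 uint8, blue, green, red); there is no depth.
- viewer.camera_params(name): a dict with "fx", "fy", "cx", "cy" (pixels), "pose" (4x4, takes a point from camera to world coordinates); the wrist camera has in their place "tool_from_camera" (4x4, takes a point from camera to tool coordinates, whose origin is the TCP and whose axes are the flange's). Camera axes: x right, y up, looking along -z (the intrinsics and any distortion apply to the point x, -y, -z); pixel columns grow to the right and rows downward; lengths in mm; the calibration is good to about 2 mm. A picture is of the moment at which its call begins: read the wrist's pose just before it. camera_params takes no time and is no camera call.
A pose or a line that the arm cannot do raises env.IKError and nothing moves.
- workorder.sign_off(): hands the job in; it is judged then, once.
The state is a dict: "time_s": time; "qpos": joint angles; "dq": joint speeds; "tau": joint torques, N m; "tool_pos": TCP position; "orientation": TCP orientation; "force": force on the tool from outside, world axes, zero at the start; "wrist_torque": the same for the moment, N m; "width": finger opening in mm; "grip_force": force on a finger pad.
Only numpy, scipy, OpenCV 4.12 (cv2) and the standard library are available. Lean on these libraries where they do the work, as an engineer would, in place of code of your own. Each camera call takes 0.05 s, during which the arm holds its last target. There are 200 camera calls.

TASK

Push the stop slide at the outlet of the feed track fully shut, then feed the two tubes that lie on the bench: lay each one lengthwise in the mouth of the track, under the code reader, and let go so that it swings cap-up between the rails and slides down to the outlet. The red-capped tube is the control and goes first, so that it ends up hanging at the stop with the blue-capped one queued right behind it. Lay the tubes in rather than dropping or throwing them, do not bump the reader, and leave the beaker, dish, brass cone and caliper where they are.

Things in the scene. Friction and masses are not known exactly. Their poses are not given: they have to be found in the camera images.
- tube_red: Sealed tube, red cap, lying on the bench, 40-85 g, balanced near mid-length. 120 mm long: round body 26 mm dia, 102 mm long, then round cap 38 mm dia, 18 mm long. Origin on the axis at mid-length; own z runs along the axis towards the cap. It rests on foot and cap rim: the axis rises 3.4 deg to the cap, the origin is 16.5 mm above the bench.
- tube_blue: The other sample tube, the same but with a blue cap; same frame.
- tube_red_cap (a point): Centre of the underside of the red tube's cap, on the axis, 42 mm from the tube's origin towards the cap.
- tube_blue_cap (a point): The same point of the blue tube.
- track: Gravity feed track fixed to the bench on a black base plate 430 x 130 x 12 mm. Origin at bench level under its centre line; own x points level and uphill, y across, z up. Uprights beside the rails reach 39 mm either side of the centre line and end below the rail tops. Behind the head a 38 mm aluminium post stands at x = 232 mm.
- rails: Two slick white rails, 14 mm wide, 30 mm slot between; frame as the track's. Tops slope 26 deg from the head (x 170 mm, 252 mm high) to x -40 mm (150 mm high), then 9 deg to the outlet end (x -125 mm, 137 mm high). A tube laid lengthwise over the slot, cap uphill or downhill, and let go swings down, hangs by its cap and slides to the outlet in about 2 s.
- mouth (a point): Middle of the open mouth, on the slot's centre line, level with the rail tops, 218 mm above the bench, track x = 100 mm; the mouth runs from the hoop to the head. A tube is well laid with its middle over this point and its axis along the 26 deg slope, 12 mm (cap resting in the slot) to 20 mm off the plane of the rail tops.
- hoop_top (a point): Top middle of the upper of two steel wire hoops (6 mm wire, 78 mm wide outside) that span the track at x = -5 and -85 mm, each 59 mm higher than the rail tops there; this point is 226 mm above the bench. They carry an 8 mm hold-down rod that runs above the slot between them. A tube cannot be laid in under the rod.
- reader: Code reader over the mouth, a grey box x = 92 to 157 mm in the track's frame (its origin and axes), 80 mm wide, underside 366 mm above the bench, 62 mm tall, with a 30 mm arm back to the post. An upright gripper over the middle of the mouth would hit it: the tool must lean towards the outlet as the slope's normal does (26 deg) or somewhat more.
- reader_edge (a point): Middle of the reader's lower edge on the outlet side, 366 mm above the bench.
- stop (a joint): Stop slide at the outlet, in m: 0 fully shut (blade across the end of the rails, at its end stop) to 0.050 open; starts 28 to 50 mm open. It opens towards the track's -y and shuts towards +y. About 2 N friction; it stays where it is left, and sliding tubes do not move it.
- stop_knob (a point): On the axis of the slide's upright red knob, 16 mm diameter, where to grip it, 196 mm above the bench; the knob runs from 168 to 214 mm, with a plate 30 x 18 mm round its foot up to 171 mm. Moves with the slide.
- place_first (a point): Where the centre of the underside of the cap comes to lie when a tube hangs at the shut stop.
- place_second (a point): The same for the next tube, queued behind the first, 38 mm uphill.
- beaker: Glass beaker standing on the bench, 76 mm diameter, 96 mm tall, origin under its centre. Bystander.
- dish: Closed flat glass dish, 90 mm diameter, 15 mm high, origin under its centre. Bystander.
- cone: Brass cone on a steel base, 40 mm diameter, 100 mm tall, origin under its centre. Bystander.
- caliper: Steel caliper lying flat, 200 x 69 x 7 mm, origin under the middle of its beam, beam along own x. Bystander.
Things that resemble listed ones, but are neither listed nor needed, are in the scene too. Leave any purple or turquoise look-alike of the tube_blue alone.

How it is judged (in metres and radians):
On the way, in this order (a step that is already met when the one before it is completed fails the run):
1. the stop slide is fully shut (within 4 mm) (value of joint stop below 0.004 m), for 0.2 s.
2. the red tube hangs cap-up at the stop and has come to rest (value of joint stop below 0.004 m and distance between tube_red_cap and place_first below 0.015 m and angle between tube_red's own z axis and vertical below 0.35 rad and linear speed of tube_red below 0.05 m/s), for 0.2 s.
3. the blue tube hangs cap-up right behind it and has come to rest (all of step 2 and distance between tube_blue_cap and place_second below 0.02 m and angle between tube_blue's own z axis and vertical below 0.35 rad and linear speed of tube_blue below 0.05 m/s), for 0.2 s.
At the end, for the whole second after the job is handed in: The stop slide is shut (joint below 4 mm). Red tube: cap underside centre within 15 mm of place_first; blue tube: within 20 mm of place_second; both cap-up (axis within 0.35 rad of vertical), slower than 0.05 m/s and released (all of step 3); the robot touches nothing.
It fails at once if the reader is bumped (more than 4 N) (contact force between reader and anything else above 4 N).
It fails at once if a tube is dropped or thrown (faster than 1.6 m/s) (linear speed of any of tube_red, tube_blue above 1.6 m/s).
It fails at once if the beaker, dish, cone or caliper is shifted by more than 20 mm or knocked over (distance of any of beaker, dish, cone, caliper from where it was at the start of the episode above 0.02 m or angle between any of beaker, cone's own z axis and vertical above 0.4 rad).
It also fails if it takes over 70 s, if anything falls off the work surface, if the arm or the gripper's body presses on something with over 40 N, if the wrist force passes 120 N, or if a joint passes its speed limit or range.

## Working session

There is one attempt and no reset: what is moved stays moved. The work goes in short steps, each a Python script; the robot and the scene stay as the last script left them, time stands still between calls to the robot, and variables do not carry over. Pictures are saved under pics/ and viewed, at most 10 in all, crops included, and the job is handed in when it is done.

```bash
ls; mkdir -p pics; python3 - <<'E'
from station import env, viewer
import cv2, numpy as np
for n in ("scene","side"):
    im=viewer.camera(n); cv2.imwrite(f"pics/{n}0.png",im)
    p=viewer.camera_params(n); print(n,p["fx"],p["fy"],p["cx"],p["cy"],[k for k in p]); print(np.round(p["pose"],3))
p=viewer.camera_params("wrist");print({k:(np.round(v,3) if k!="pose" else 0) for k,v in p.items() if not isinstance(v,str)})
E
```

```text
pics
scene 450.27956433508496 450.27956433508496 279.9747830928362 205.93361921237894 ['fx', 'fy', 'cx', 'cy', 'pose']
[[-7.620000e-01 -5.290000e-01  3.720000e-01  9.517870e+02]
 [ 6.470000e-01 -6.200000e-01  4.440000e-01  4.491600e+02]
 [-4.000000e-03  5.800000e-01  8.150000e-01  1.126942e+03]
 [ 0.000000e+00  0.000000e+00  0.000000e+00  1.000000e+00]]
side 382.0389421442743 382.0389421442743 276.903473384684 207.6746989197929 ['fx', 'fy', 'cx', 'cy', 'pose']
[[ 9.61000e-01  1.72000e-01 -2.14000e-01  2.92837e+02]
 [-2.75000e-01  6.48000e-01 -7.10000e-01 -8.44588e+02]
 [ 1.70000e-02  7.42000e-01  6.71000e-01  9.85087e+02]
 [ 0.00000e+00  0.00000e+00  0.00000e+00  1.00000e+00]]
{'fx': np.float64(298.99), 'fy': np.float64(298.99), 'cx': np.float64(280.334), 'cy': np.float64(207.681), 'tool_from_camera': array([[-1.0000e-03,  9.7000e-01,  2.4500e-01,  6.6591e+01],
       [ 1.0000e+00,  1.0000e-03,  1.0000e-03,  1.4600e-01],
       [ 1.0000e-03,  2.4500e-01, -9.7000e-01, -8.1399e+01],
       [ 0.0000e+00,  0.0000e+00,  0.0000e+00,  1.0000e+00]])}
```

View pics/scene0.png

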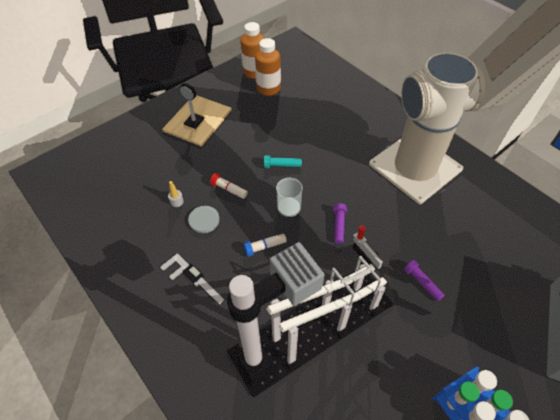

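View pics/side0.png

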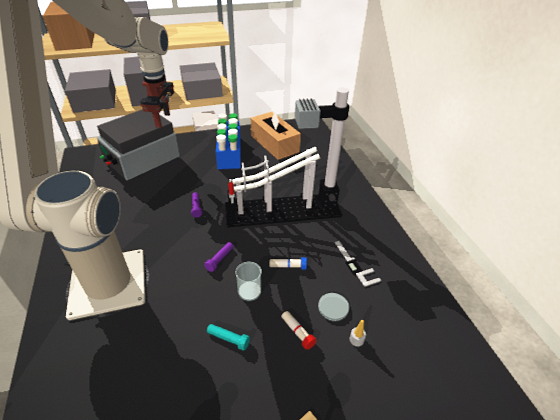

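Scene view: the red tube's cap is at (215,181) and its foot at (246,194). The blue cap is at (250,248) and its foot at (285,240). The knob is at (361,232), the reader at (297,270), and the rails run from (280,310) to (380,280). Side view: red cap (309,341), blue cap (303,263), knob (232,187), rail head (317,153). Next I'll segment the caps and knob and enlarge the track.

```bash
cat > h.py <<'E'
import cv2, numpy as np
from station import env, set_gripper, viewer, workorder
from scipy.spatial.transform import Rotation as R
def ray(name,uv,pose=None,p=None):
    p=p or viewer.camera_params(name); T=p["pose"] if pose is None else pose
    d=np.array([(uv[0]-p["cx"])/p["fx"],-(uv[1]-p["cy"])/p["fy"],-1.])
    d=T[:3,:3]@d; return T[:3,3].copy(),d/np.linalg.norm(d)
def onplane(r,z): o,d=r; return o+d*(z-o[2])/d[2]
def tri(rs):
    A=sum(np.eye(3)-np.outer(d,d) for o,d in rs); b=sum((np.eye(3)-np.outer(d,d))@o for o,d in rs)
    x=np.linalg.solve(A,b); return x,max(np.linalg.norm(np.cross(x-o,d)) for o,d in rs)
def wristpose():
    s=env.read_state(); T=np.eye(4); T[:3,:3]=R.from_quat(s["orientation"]).as_matrix(); T[:3,3]=s["tool_pos"]
    return T@viewer.camera_params("wrist")["tool_from_camera"]
def blobs(im,col,amin=12):
    h=cv2.cvtColor(im,cv2.COLOR_BGR2HSV); H,S,V=[h[...,i].astype(int) for i in range(3)]
    m={"red":((H<8)|(H>172))&(S>150)&(V>70),"blue":(H>100)&(H<122)&(S>150)&(V>60)}[col].astype(np.uint8)
    n,l,st,c=cv2.connectedComponentsWithStats(m)
    return [(np.round(c[i],1).tolist(),st[i].tolist()) for i in range(1,n) if st[i][4]>=amin]
E
python3 - <<'E'
from h import *
for n in("scene","side"):
    im=cv2.imread(f"pics/{n}0.png")
    for c in("red","blue"): print(n,c,blobs(im,c))
a=cv2.imread("pics/scene0.png")[215:395,225:405]; b=cv2.imread("pics/side0.png")[85:235,215:365]
c=np.hstack([cv2.resize(a,(399,399),interpolation=2),cv2.resize(b,(399,399),interpolation=2)]); cv2.imwrite("pics/crop.png",c)
E
```

```text
scene red [([214.1, 178.8], [210, 173, 11, 14, 89]), ([361.0, 231.6], [358, 225, 8, 14, 75])]
scene blue [([557.4, 143.0], [554, 137, 6, 12, 41]), ([247.9, 248.5], [244, 241, 10, 15, 100]), ([459.6, 396.9], [432, 367, 63, 53, 1060]), ([501.6, 414.2], [495, 409, 15, 11, 103])]
side red [([151.4, 88.4], [143, 82, 17, 14, 129]), ([153.2, 113.1], [142, 105, 19, 22, 137]), ([108.2, 162.5], [106, 161, 5, 4, 13]), ([230.5, 188.0], [228, 182, 6, 13, 59]), ([296.6, 327.9], [294, 325, 7, 8, 16]), ([308.6, 341.7], [301, 334, 16, 16, 154])]
side blue [([228.9, 153.7], [215, 121, 26, 48, 626]), ([303.5, 263.0], [301, 257, 6, 13, 74])]
```

View pics/crop.png

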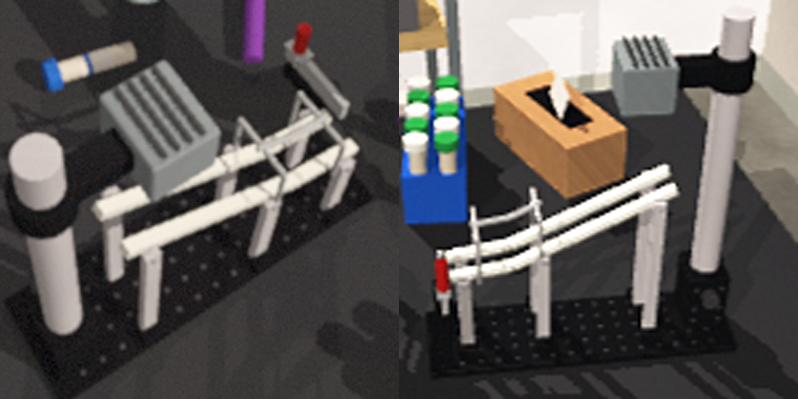

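The crop shows the rail ends clearly: scene head ends at (100,211) and (130,250), outlet ends at (325,117) and (352,147). In the side half they are at (675,190), (668,171), (452,273) and (449,254). I'll triangulate these with the caps and knob.

```bash
python3 - <<'E'
from h import *
S=lambda u,v:ray("scene",(u/2.2167+225-.3,v/2.2167+215-.3)); D=lambda u,v:ray("side",((u-399)/2.66+215-.3,v/2.66+85-.3))
P=[]
for n,a,b in(("head-y",(100,211),(675,190)),("head+y",(130,250),(668,171)),("out-y",(325,117),(452,273)),("out+y",(352,147),(449,254)),
  ("postTop",(37,155),(738,17)),("plate-out+y?",(370,195),(430,322))):
    x,e=tri([S(*a),D(*b)]); P.append(x); print(n,x.round(1),round(e,1))
h=(P[0]+P[1])/2;o=(P[2]+P[3])/2; d=h-o; print("yaw",np.degrees(np.arctan2(d[1],d[0])),"len",np.hypot(*d[:2]),d[2])
for n,a,b in(("redcap",(214.1,178.8),(308.6,341.7)),("knob",(361,231.6),(230.5,188)),("bluecap",(247.9,248.5),(303.5,263))):
    x,e=tri([ray("scene",a),ray("side",b)]); print(n,x.round(1),round(e,1))
for n,a,b in(("redfoot",(246,194),None),("bluefoot",(285,240),None)): print(n,onplane(ray("scene",a),13).round(1))
for n,uv in(("beaker",(289,209)),("dish",(203,220)),("cone",(176,203)),("calip",(205,285)),("teal",(283,162)),("purp",(340,223)),("purp2",(425,280)),("bottle",(268,88)),("jaw",(180,262))): print(n,onplane(ray("scene",uv),5).round())
E
```

```text
head-y [736.6 154.8 245.2] 1.5
head+y [741.5 200.3 244.7] 3.8
out-y [449.1 195.9 135.8] 1.0
out+y [453.2 239.5 134. ] 1.4
postTop [797.9 166.5 466.8] 1.0
plate-out+y? [418.8 266.2  -3. ] 4.9
yaw -7.938227804802751 len 290.6413947225357 110.00656537807708
redcap [ 535.7 -368.2   21.4] 0.8
knob [424.9 126.7 192.4] 1.0
bluecap [ 610.8 -101.7   18.9] 0.8
redfoot [ 493.3 -261.2   13. ]
bluefoot [509.6 -57.1  13. ]
beaker [ 426. -136.    5.]
dish [ 648. -273.    5.]
cone [ 675. -379.    5.]
calip [765. -94.   5.]
teal [ 317. -291.    5.]
purp [344.   1.   5.]
purp2 [298. 284.   5.]
bottle [ 121. -607.    5.]
jaw [ 778. -198.    5.]
```

```bash
cat >> h.py <<'E'
YAW=np.radians(-8.1); O=np.array([572.8,200.7,0])   # track frame estimate
def TR(): return R.from_euler("z",YAW)
def tw(p): return O+TR().apply(p)
def quat(x,z):  # tool x and z axes in world
    x=np.array(x,float);z=np.array(z,float);z/=np.linalg.norm(z);x-=z*(x@z);x/=np.linalg.norm(x)
    return R.from_matrix(np.column_stack([x,np.cross(z,x),z])).as_quat()
c26,s26=np.cos(np.radians(26)),np.sin(np.radians(26))
N=np.array([-s26,0,c26])
def qlay(): return quat(TR().apply([-c26,0,-s26]),TR().apply(-N))
def lay(off,up=0,dx=0,dz=0): return tw(np.array([100,0,218])+N*(off+70+up)+np.array([dx,0,dz]))
E
python3 - <<'E'
from h import *
print(R.from_quat(env.read_state()["orientation"]).as_matrix().round(2))
for s in(1,-1): print("knob",s,env.ik([424.9,126.7,257],quat(s*TR().apply([0,1,0]),[0,0,-1])))
for a in [(16,),(16,60),(16,60,-150,90)]: print("lay",env.ik(lay(*a),qlay()))
q=quat(TR().apply([0,-1,0]),[0,0,-1])
if env.ik([424.9,126.7,400],q) is None: q=quat(TR().apply([0,1,0]),[0,0,-1])
env.move_l([242,500,400],rate=300)
rs=[]
for i,dy in enumerate((0,-50)):
    env.reach([424.9,126.7+dy,400],q); T=wristpose(); im=viewer.camera("wrist"); cv2.imwrite(f"pics/w{i}.png",im)
    b=blobs(im,"red",30); print(b)
    if b: k=max(b,key=lambda t:t[1][4]); rs.append(ray("wrist",k[0],T))
if len(rs)==2: print(tri(rs))
print(env.read_state()["time_s"],env.read_state()["force"])
E
```

```text
[[-0.92  0.39 -0.  ]
 [ 0.39  0.92 -0.  ]
 [ 0.   -0.   -1.  ]]
knob 1 [ 2.62951386e-01  2.25238664e-01  2.05488117e+00 -4.44089210e-16
  8.61472822e-01  4.04323055e-01]
knob -1 None
lay [ 0.34707565  0.3853795   1.77076763 -0.36689472  0.61071377 -0.82021091]
lay [ 0.36951531  0.2864431   1.77522881 -0.3366758   0.70604669 -0.84383141]
lay [ 0.54223913 -0.01096056  1.9103572  -0.35757558  0.91253701 -0.71407355]
[([282.1, 201.2], [274, 189, 17, 24, 314])]
[([274.1, 149.4], [266, 140, 17, 19, 242])]
(array([426.40050733, 127.90022424, 194.54064534]), np.float64(0.1774567550499652))
2.6083 [-0.25744133 -0.10675402 -0.54592079]
```

```bash
python3 - <<'E'
from h import *
q=quat(TR().apply([0,1,0]),[0,0,-1]); K=np.array([426.4,127.9,196+61])
set_gripper(44)
env.reach(K+[0,0,110],q); env.move_l(K,rate=150)
print("width",set_gripper(0),env.read_state()["width"])
g=TR().apply([0,1,0])
hit=env.move_l(K+60*g,rate=60,f_stop=14)
s=env.read_state(); print(hit,(s["tool_pos"]-K)@g,s["force"],s["width"])
set_gripper(40); p=env.read_state()["tool_pos"]; env.move_l(p+[0,0,140],rate=250)
T=wristpose(); im=viewer.camera("wrist"); cv2.imwrite("pics/w2.png",im); print(p,env.read_state()["time_s"])
# view over the mouth, from outlet side
rs=[]
for i,a in enumerate([(16,60,-150,90),(16,90,-60,40)]):
    env.reach(lay(*a),qlay()); np.save(f"pics/m{i}.npy",wristpose()); cv2.imwrite(f"pics/m{i}.png",viewer.camera("wrist"))
cv2.imwrite("pics/mm.png",np.hstack([cv2.resize(cv2.imread(f"pics/{f}.png"),(400,300)) for f in("m0","m1")]))
cv2.imwrite("pics/scene1.png",viewer.camera("scene"))
print(env.read_state()["time_s"])
E
```

```text
width False 15.49250744574074
True 33.002264125539824 [-0.1065087   0.29173804  1.75462698] 15.45497286867413
[430.95321279 159.66291961 257.19547707] 7.1917
8.85
```

View pics/mm.png

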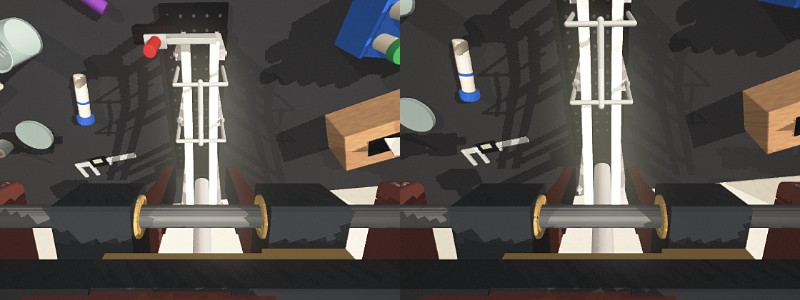

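The wrist views show both hoops, the rails nearly centred in the image, and the slide's blade across the outlet at (145–215,38), so the stop is shut. Next I'll refine the slot's centre line from the rail edges.

```bash
python3 - <<'E'
from h import *
iT=TR().inv()
def rp(o,d):  # intersect 26deg rail-top plane in track frame
    o=iT.apply(o-O); d=iT.apply(d); p0=np.array([100,0,218.]); t=((p0-o)@N)/(d@N); return o+t*d
for i,rows in((0,(205,215,225,235,245)),(1,(160,175,190,205,215,225))):
    g=cv2.cvtColor(cv2.imread(f"pics/m{i}.png"),cv2.COLOR_BGR2GRAY); T=np.load(f"pics/m{i}.npy")
    for r in rows:
        m=(g[r,235:330]>185).astype(int); e=np.flatnonzero(np.diff(m))+235
        print(i,r,[(int(u),rp(*ray("wrist",(u+.5,r),T)).round(1)[:2].tolist()) for u in e][:6])
# hoop crossbar midpoint / height from two views: upper hoop bar
rs=[]
for i,(a,b) in enumerate([((178,141),(225,141)),((571-400,103),(632-400,102))]):
    T=np.load(f"pics/m{i}.npy"); rs.append(ray("wrist",((a[0]+b[0])*.7,(a[1]+b[1])*.7),T))
x,e=tri(rs); print("hoop",x,e,iT.apply(x-O))
E
```

```text
0 205 [(258, [34.5, -28.8]), (269, [34.5, -14.7]), (292, [34.5, 14.9]), (303, [34.6, 29.0])]
0 215 [(258, [46.5, -29.1]), (269, [46.5, -14.8]), (292, [46.5, 15.0]), (303, [46.5, 29.2])]
0 225 [(258, [58.6, -29.3]), (270, [58.7, -13.6]), (292, [58.7, 15.1]), (304, [58.7, 30.8])]
0 235 [(258, [71.0, -29.6]), (270, [71.0, -13.8]), (292, [71.1, 15.2]), (305, [71.1, 32.3])]
0 245 [(258, [83.6, -29.9]), (270, [83.6, -13.9]), (292, [83.7, 15.3]), (306, [83.7, 33.9])]
1 160 [(253, [32.3, -29.6]), (267, [32.4, -14.8]), (295, [32.4, 14.8]), (309, [32.4, 29.5])]
1 175 [(254, [46.6, -28.9]), (268, [46.6, -13.9]), (295, [46.7, 14.9]), (309, [46.7, 29.9])]
1 190 [(254, [61.2, -29.3]), (268, [61.3, -14.1]), (295, [61.3, 15.1]), (308, [61.3, 29.1])]
1 205 [(255, [76.3, -28.6]), (268, [76.3, -14.3]), (295, [76.3, 15.3]), (309, [76.3, 30.6])]
1 215 [(254, [86.5, -29.9]), (269, [86.5, -13.4]), (295, [86.5, 15.4]), (310, [86.5, 31.9])]
1 225 [(255, [96.8, -29.1]), (269, [96.9, -13.5]), (295, [96.9, 15.5]), (311, [96.9, 33.3])]
hoop [565.51978371 202.64900575 223.87514657] 0.4191042665229036 [ -7.48220367   0.90377035 223.87514657]
```

```bash
sed -i 's/^YAW.*/YAW=np.radians(-8.1); O=np.array([571.4,201.4,0])/' h.py; cat >> h.py <<'E'
def tubemask(im,cap):
    h=cv2.cvtColor(im,cv2.COLOR_BGR2HSV); H,S,V=[h[...,i].astype(int) for i in range(3)]
    return ((V>95)&(np.hypot(*np.indices(V.shape)[::-1]-np.array(cap)[:,None,None])<190)).astype(np.uint8)
def look(col,guess):
    """capture, segment the tube nearest the guessed cap; return cap pixel, body-end pixel, T"""
    T=wristpose(); im=viewer.camera("wrist")
    def proj(p):
        c=T[:3,:3].T@(np.array(p)-T[:3,3]); k=viewer.camera_params("wrist"); return np.array([k["cx"]+k["fx"]*c[0]/-c[2],k["cy"]-k["fy"]*c[1]/-c[2]])
    g=proj(guess); b=blobs(im,col,60); k=min(b,key=lambda t:np.hypot(*(np.array(t[0])-g)))
    return im,T,np.array(k[0]),proj
def hover(c,ax,col,sgn,h):
    d=np.array([*ax,0.]); return quat(sgn*d,[0,0,-1])
E
python3 - <<'E'
from h import *
for col,cap,foot in(("red",(535.7,-368.2),(493,-261)),("blue",(610.8,-101.7),(509.6,-57.1))):
    cap=np.array(cap);d=cap-foot;d/=np.linalg.norm(d);c=cap-51*d
    for s in(1,-1):
        for t in(86.5,250):
            q=env.ik([*c,t],quat([*(s*d),0],[0,0,-1])); print(col,s,t,None if q is None else q.round(2))
    if col=="red": C,Dv=c,d
env.reach(lay(16,60,-150,90),qlay())
for s in(1,-1):
    q=quat([*(s*Dv),0],[0,0,-1])
    if env.ik([*C,86.5],q) is not None and env.ik([*C,250],q) is not None: break
print("s",s); out=[]
for i,off in enumerate((0,-45)):
    p=C+s*Dv*(off-20); env.reach([*p,270],q); im,T,k,proj=look("red",[*C+51*Dv,20]); cv2.imwrite(f"pics/r{i}.png",im); np.save(f"pics/r{i}.npy",T); out.append(ray("wrist",k,T)); print(k,proj([*C,16]))
print(tri(out)); cv2.imwrite("pics/rr.png",np.hstack([cv2.resize(cv2.imread(f"pics/r{i}.png"),(400,300)) for i in(0,1)])); print(env.read_state()["time_s"])
E
```

```text
red 1 86.5 [-0.58  0.7   1.76 -0.    0.68  2.19]
red 1 250 [-0.58  0.46  1.71 -0.    0.97  2.19]
red -1 86.5 [-0.58  0.7   1.76 -0.    0.68 -0.95]
red -1 250 [-0.58  0.46  1.71 -0.    0.97 -0.95]
blue 1 86.5 [-0.16  0.67  1.85 -0.    0.63  1.82]
blue 1 250 [-0.16  0.41  1.79 -0.    0.94  1.82]
blue -1 86.5 [-0.16  0.67  1.85 -0.    0.63 -1.32]
blue -1 250 [-0.16  0.41  1.79 -0.    0.94 -1.32]
s 1
[279.  131.1] [280.59645878 174.61587573]
[279.4  84. ] [280.70606392 132.32755709]
(array([ 535.82590784, -364.27578481,   27.88197376]), np.float64(0.14080128861197147))
12.15
```

View pics/rr.png

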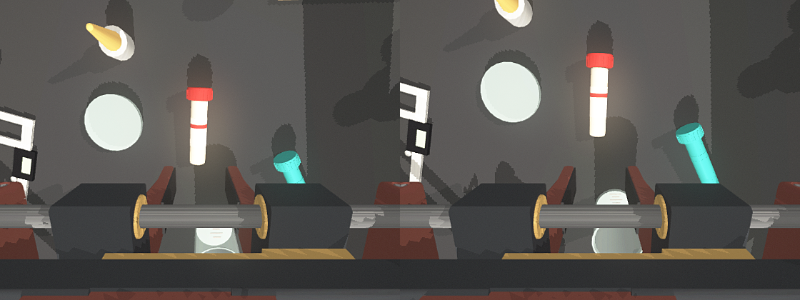

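The red tube sits upright in both views, with its cap at (200,94)/(599,61) and its foot end at (197,163)/(597,135). I'll fit its axis and midpoint, then pick it up and check.

```bash
cat >> h.py <<'E'
def axisfit(im,T,k,col):
    """tube hangs below its cap in the picture (camera on the cap side). origin xy + direction to cap"""
    h=cv2.cvtColor(im,cv2.COLOR_BGR2HSV); H,S,V=[h[...,i].astype(int) for i in range(3)]
    m=(V>120).astype(np.uint8); m=cv2.morphologyEx(m,cv2.MORPH_CLOSE,np.ones((7,7),np.uint8)); m[245:]=0
    n,l,st,c=cv2.connectedComponentsWithStats(m); i=l[int(k[1])+8 if l[int(k[1]),int(k[0])]==0 else int(k[1]),int(k[0])]
    ys,xs=np.nonzero((l==i)); bottom=ys.max(); sel=(ys>k[1]+22)&(ys<bottom-3)
    rows=np.unique(ys[sel]); mid=np.array([xs[ys==r].mean() for r in rows]); a,b=np.polyfit(rows,mid,1)
    P=lambda r,z:onplane(ray("wrist",(a*r+b,r),T),z)[:2]
    f=P(bottom+.5,26); d=P(rows[0],17)-P(rows[-1],14); d/=np.linalg.norm(d)
    w=np.median([np.ptp(xs[ys==r])+1 for r in rows]); 
    return f+60*d,d,(int(st[i][4]),int(bottom),float(w))
E
python3 - <<'E'
from h import *
for i,k in((0,(279,131.1)),(1,(279.4,84))):
    im=cv2.imread(f"pics/r{i}.png"); T=np.load(f"pics/r{i}.npy"); print(axisfit(im,T,k,"red"))
    o,d,_=axisfit(im,T,k,"red"); print("cap centroid on z=30 rel. origin along axis:",(onplane(ray("wrist",k,T),30)[:2]-o)@d, "across",np.cross(d,onplane(ray("wrist",k,T),30)[:2]-o))
E
```

```text
(array([ 509.96242824, -317.97304071]), array([ 0.17887946, -0.983871  ]), (4211, 231, 45.0))
cap centroid on z=30 rel. origin along axis: 50.149000726297636 across 17.29175376193848
(array([ 511.71662673, -318.34718814]), array([ 0.23690352, -0.97153318]), (4609, 191, 47.0))
cap centroid on z=30 rel. origin along axis: 50.04448890047648 across 12.35339771642615<stdin>:4: DeprecationWarning: Arrays of 2-dimensional vectors are deprecated. Use arrays of 3-dimensional vectors instead. (deprecated in NumPy 2.0)
```

```bash
sed -i 's/m=(V>120).astype(np.uint8); m=.*$/m=((V>175)|((S>140)\&(V>80))).astype(np.uint8); m[245:]=0/' h.py
python3 -W ignore - <<'E'
from h import *
for i,k in((0,(279,131.1)),(1,(279.4,84))):
    im=cv2.imread(f"pics/r{i}.png"); T=np.load(f"pics/r{i}.npy"); 
    o,d,s=axisfit(im,T,k,"red"); print(o,d,s,(onplane(ray("wrist",k,T),30)[:2]-o)@d, "across",np.cross(d,onplane(ray("wrist",k,T),30)[:2]-o))
E
```

```text
[ 518.85083505 -316.972161  ] [ 0.33953583 -0.94059312] (2703, 230, 23.0) 50.245428202958145 across 0.037158918151082077
[ 518.40533407 -316.27591275] [ 0.33848228 -0.94097277] (3026, 191, 24.0) 50.756497233903 across -0.012147573081673357
```

```bash
cat >> h.py <<'E'
def feed(o,d,tag):
    t=np.radians(3.4); d3=np.array([*d,0.]); u=-d3*np.sin(t)+np.array([0,0,np.cos(t)])
    q=quat(-d3,-u); g=np.array([*o,16.5])+70*u
    set_gripper(60); env.reach(g+[0,0,130],q); env.move_l(g+[0,0,30],rate=200); hit=env.move_l(g,rate=60,f_stop=8)
    set_gripper(0); s=env.read_state(); print("grasp",hit,s["width"],s["grip_force"],s["time_s"])
    if not 22<s["width"]<32: raise SystemExit("bad grasp")
    env.move_l(g+[0,0,130],rate=150); env.move_l(g+[0,0,320],rate=300)
    env.reach(lay(16,60,-150,90),qlay()); cv2.imwrite(f"pics/{tag}_B.png",viewer.camera("scene"))
    env.move_l(lay(16,60),rate=150); env.move_l(lay(20),rate=80); hit=env.move_l(lay(14.5),rate=25,f_stop=5)
    s=env.read_state(); print("laid",hit,(s["tool_pos"]-lay(0))@TR().apply(N),s["force"],s["width"])
    cv2.imwrite(f"pics/{tag}_laid.png",np.hstack([viewer.camera("scene")[200:400,200:400],viewer.camera("side")[60:260,180:380]]))
def release(tag):
    p=env.read_state()["tool_pos"]; set_gripper(54); env.hold(0.4); env.move_l(p+60*TR().apply(N),rate=150); env.reach(lay(16,60,-150,90),qlay()); env.hold(1.0)
    cv2.imwrite(f"pics/{tag}_rel.png",np.hstack([viewer.camera("scene")[200:400,200:400],viewer.camera("wrist")[0:240,140:420][:200]]));print(env.read_state()["time_s"])
E
python3 - <<'E'
from h import *
feed([518.6,-316.6],[.339,-.941],"red")
im=cv2.imread("pics/red_laid.png"); cv2.imwrite("pics/red_laid2.png",cv2.resize(im,(800,400),interpolation=2)); print(env.read_state()["time_s"])
E
```

```text
grasp False 25.248307225111983 29.999831914901733 17.25
laid False 14.524674700217313 [ 0.69451017  0.75249657 -0.38207066] 25.17994746350127
23.6583
```

View pics/red_laid2.png

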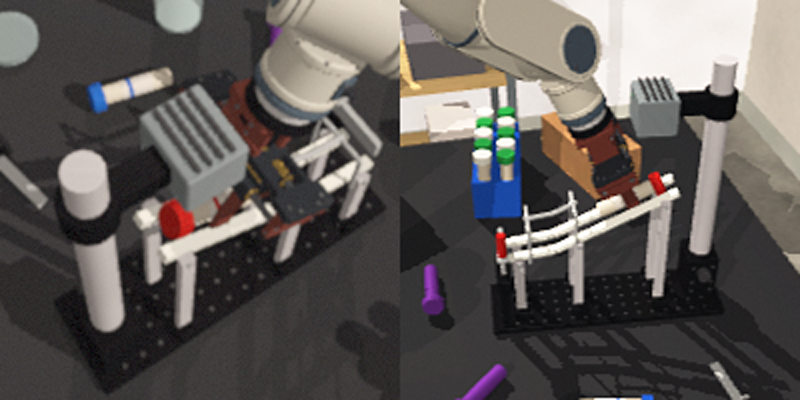

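The red tube lies along the slot under the reader, cap uphill at (175,222) in the scene half and (655,182) in the side half. The gripper is clear of the reader, so I'll release.

```bash
python3 - <<'E'
from h import *
release("red")
im=cv2.imread("pics/red_rel.png"); cv2.imwrite("pics/red_rel2.png",cv2.resize(im,None,fx=1.6,fy=1.6,interpolation=2))
E
```

```text
27.0833
```

View pics/red_rel2.png

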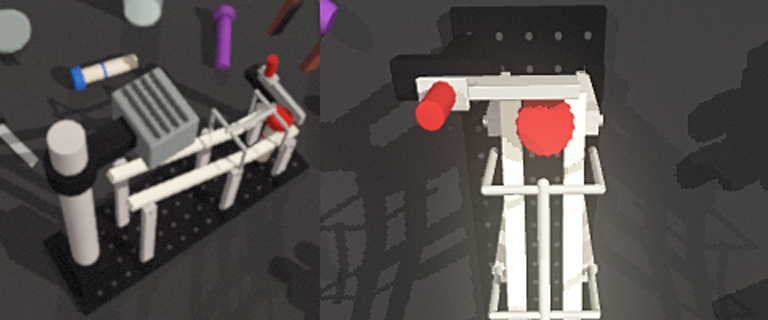

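The red tube hangs cap-up against the blade: its cap is at (545,123) in the wrist half. Next I'll locate the blue tube from close up.

```bash
python3 -W ignore - <<'E'
from h import *
cap=np.array([610.8,-101.7]);Dv=cap-[509.6,-57.1];Dv/=np.linalg.norm(Dv);C=cap-51*Dv
q=quat([*Dv,0],[0,0,-1]); rs=[]; R_=[]
for i,off in enumerate((-20,-60)):
    env.reach([*(C+off*Dv),270],q); im,T,k,proj=look("blue",[*cap,20]); cv2.imwrite(f"pics/b{i}.png",im); rs.append(ray("wrist",k,T))
    o,d,s=axisfit(im,T,k,"blue"); R_.append((o,d)); print(o,d,s,(onplane(rs[-1],30)[:2]-o)@d,np.cross(d,onplane(rs[-1],30)[:2]-o))
print(tri(rs)); np.save("pics/blue.npy",np.mean(R_,0)); print(env.read_state()["time_s"])
E
```

```text
Traceback (most recent call last):
  File "h.py", line 38, in look
    g=proj(guess); b=blobs(im,col,60); k=min(b,key=lambda t:np.hypot(*(np.array(t[0])-g)))
                                         ~~~^^^^^^^^^^^^^^^^^^^^^^^^^^^^^^^^^^^^^^^^^^^^^^
ValueError: min() iterable argument is empty
```

```bash
python3 -W ignore - <<'E'
from h import *
T=wristpose(); im=viewer.camera("wrist"); cv2.imwrite("pics/b0.png",im); print(env.read_state()["tool_pos"])
h=cv2.cvtColor(im,cv2.COLOR_BGR2HSV); H,S,V=[h[...,i].astype(int) for i in range(3)]
m=((H>95)&(H<135)&(S>100)&(V>50)).astype(np.uint8); n,l,st,c=cv2.connectedComponentsWithStats(m)
for i in range(1,n):
    if st[i][4]>40: print(st[i],c[i],[np.median(x[l==i]) for x in(H,S,V)])
E
```

```text
[545.92403727 -72.7039556  270.23833565]
[260 119  38  20 659] [278.74203338 128.54021244] [np.float64(104.0), np.float64(134.0), np.float64(255.0)]
[271 170  24   7  99] [282.5959596  174.07070707] [np.float64(103.0), np.float64(118.0), np.float64(255.0)]
```

View pics/b0.png

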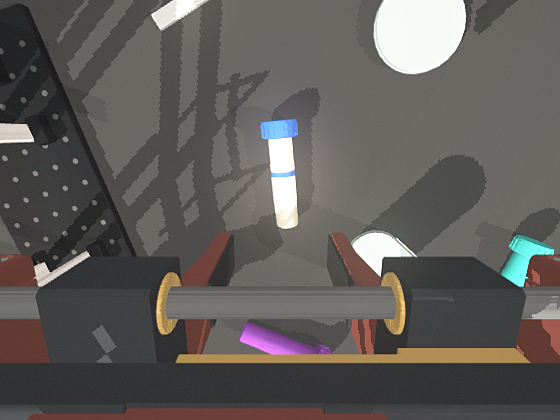

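The blue tube is seen with its cap at (279,128) and foot at (287,226); the light washes the cap out, so its saturation is only about 134. I'll loosen the blue mask, measure, and feed it if the two views agree.

```bash
sed -i 's/"blue":(H>100)&(H<122)&(S>150)&(V>60)/"blue":(H>97)\&(H<125)\&(S>100)\&(V>60)/; s/(S>140)&(V>80)/(S>100)\&(V>80)/' h.py; python3 -W ignore - <<'E'
from h import *
cap=np.array([610.8,-101.7]);Dv=cap-[509.6,-57.1];Dv/=np.linalg.norm(Dv);C=cap-51*Dv
q=quat([*Dv,0],[0,0,-1]); rs=[]; R_=[]
for i,off in enumerate((-20,-60)):
    env.reach([*(C+off*Dv),270],q); im,T,k,proj=look("blue",[*cap,20]); rs.append(ray("wrist",k,T))
    o,d,s=axisfit(im,T,k,"blue"); R_.append((o,d)); x=onplane(rs[-1],30)[:2]-o; print(o,d,s,x@d,np.cross(d,x))
    ok=abs(x@d-50.5)<4 and abs(np.cross(d,x))<2.5 and s[2]<28
    if not ok: raise SystemExit("inconsistent")
print(tri(rs)); o,d=np.mean(R_,0); d/=np.linalg.norm(d)
if np.linalg.norm(R_[0][0]-R_[1][0])>4: raise SystemExit("differ")
feed(o,d,"blue"); print(env.read_state()["time_s"])
im=cv2.imread("pics/blue_laid.png"); cv2.imwrite("pics/blue_laid2.png",cv2.resize(im,(800,400),interpolation=2))
E
```

```text
[562.67563906 -82.95496346] [ 0.9479058  -0.31855078] (2764, 228, 24.0) 50.86678681595489 -0.3701992726139398
[562.35930866 -82.78817053] [ 0.94712966 -0.32085105] (3103, 193, 25.0) 51.005039094185804 -0.16858138818970758
(array([610.82103104, -99.45624094,  28.21573445]), np.float64(0.0582407179438641))
grasp False 25.554518148471747 29.999280273914337 35.0
laid False 14.526975412882097 [-0.18643469  0.11904073 -0.26351298] 25.48700129928843
40.6583
```

View pics/blue_laid2.png

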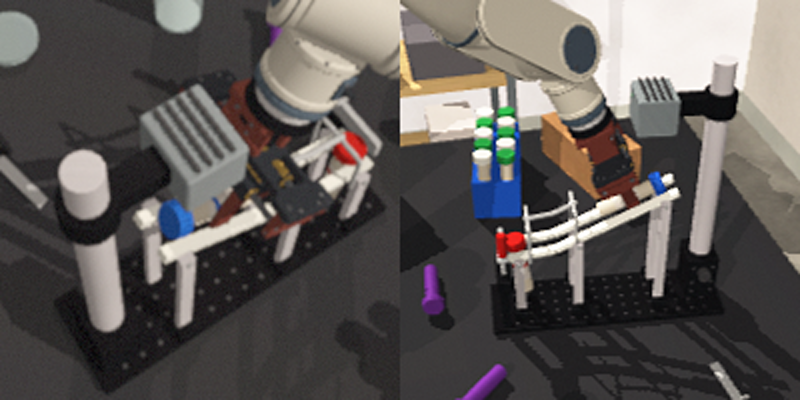

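The blue tube lies in the mouth, cap uphill at (177,220), and the red one hangs at the stop at (515,242). I'll release.

```bash
python3 - <<'E'
from h import *
release("blue")
im=cv2.imread("pics/blue_rel.png"); cv2.imwrite("pics/blue_rel2.png",cv2.resize(im,None,fx=1.6,fy=1.6,interpolation=2))
E
```

```text
44.0833
```

View pics/blue_rel2.png

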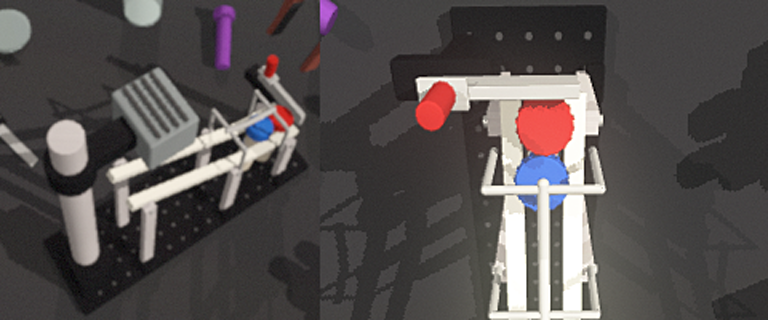

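The wrist half shows the red cap at the blade (545,123) with the blue cap touching behind it (542,183). The arm is clear, so I'm handing in.

```bash
python3 - <<'E'
from h import *
env.hold(0.5); print(env.read_state()["force"]); print(workorder.sign_off())
E
```

```text
[-0.58418902  0.68368198  0.03268341]
the job is handed in; nothing more can be done
None
```

The job is handed in at about 45 s of the 70 s allowed: the stop slide is shut, and in the last picture the red tube hangs at the stop with the blue one queued right behind it and the arm clear; the sign-off gave no verdict.

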